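# Unstack the bearing parts into the kit tray

## Robot

A 7-joint arm with a two-finger parallel gripper is mounted at the origin on a cart in front of the work surface, level with it; the furniture and walls round the work are solid. World frame = base frame: x ahead of the robot, y to its left, z up, the work surface at z = 0. Lengths are in m, angles in rad, forces in N, time in s.
With the tool pointing down it reaches from about 0.425 to 0.925 m from the base axis. Payload 6.8 kg.
Tool frame: the origin (TCP) lies between the finger pads; the fingertips stand r.tcp_to_tips ahead of it and the grasp point (between the pads) lies 3 mm ahead of it (r.tcp_to_tips is the distance from the TCP to the fingertips, in m); z points along the fingers, y is the line along which they close (so a half turn about z gives the same grasp; the last joint's range is limited). The gripper opens to 85 mm and grips with 20 to 120 N. Pads are 22 mm wide; open, the fingers measure 114 mm over their backs; the gripper's body (76 mm by 85 mm) begins 54 mm behind the grasp point. The pads swing forward as they close: fully open they stand 13 mm farther back than shut.
Start: joints at [-1.233, 0.477, 0.022, 1.555, -0.011, 1.109, -0.083], TCP at [0.291, 0.609, 0.253] pointing down, gripper open.
Joint ranges: [-2.96, 2.96], [-0.34, 2.1], [-1.41, 1.46], [0.24, 2.44], [-1.37, 4.51], [0.17, 1.92], [-2.96, 2.96]. Speed limits (rad/s): [2.39, 2.39, 3.14, 3.14, 3.14, 3.14, 3.14].

## Interface

Orientations are given as a rotation vector (axis times angle).
In Python, from bench import r gives the robot as it stands. The module is installed in compiled form; this text tells all that it offers.
- The arm moves only by the tool step_arm, never from a script. Its argument "moves" is a list of rows, each an object of numbers: "rx", "ry", "rz": the turn, a rotation vector about the tool's x, y, z in degrees; "dx", "dy", "dz": the shift along the tool's x, y, z in mm; "gripper": the opening, from -1 (shut) to 1 (fully open). In form: [{"rx": .., "ry": .., "rz": .., "dx": .., "dy": .., "dz": .., "gripper": ..}, ...]. A call has 1 to 20 rows; each row shifts and turns the commanded pose from where the row before left it, along the tool's axes as they then stand; what a row does not reach is not made up. A row lasts 1/8 s, in which the tool goes at most 62.5 mm and 10.7 degrees, less where a joint would pass 70% of its speed; a pose out of reach is approached as far as the arm can. A call is refused whole if a number of a shift passes 62.5 or a number of a turn 10.7, either way. A call with a gripper value outside its range is refused whole. The fingers move at their own pace and stop on an object; "grip_force" is the grip in N (left out, the last holds). Time passes only in rows, so rows that do not move let the fingers close. It gives the time, the measured TCP pose, the force, the opening and the grip force at its end, in the units of the state.
- r.get_obs(): the state, without advancing time (a new reading comes with each control period).
- r.grab_frame(name): name is "side" or "top"; returns the picture (400x640x3 uint8, blue, green, red); there is no depth.
- r.camera_info(name): a dict with "mtx" (3x3 intrinsics, pixels), "D" ([k1, k2, p1, p2, k3] as OpenCV has them; the pictures are not rectified), "rvec" (rotation vector, rad) and "tvec" (3), from world to camera coordinates, as OpenCV has them. Camera axes: x right, y down, z forward; pixel columns grow to the right and rows downward; lengths in m; the calibration is good to about 2 mm. A picture is of the moment at which its call begins. camera_info takes no time and is no camera call.
- r.hand_in(): hands the job in; it is judged then, once.
The state is a dict: "clock": time; "joints": joint angles; "qvel": joint speeds; "tau": joint torques, N m; "tcp_pos": TCP position; "orientation": TCP orientation; "contact_force": force on the tool from outside, world axes, zero at the start; "moment": the same for the moment, N m; "grip_width": finger opening in m; "gripper_force": force on a finger pad.
Only numpy, scipy, OpenCV 4.12 (cv2) and the standard library are available. Lean on these libraries where they do the work, as an engineer would, in place of code of your own. Each camera call takes 0.05 s, during which the arm holds its last target. There are 200 camera calls.

## Task

Take the stack of four round parts apart from the top down and load the kit tray: set each part, upright and centred, on the round rubber seat of its own size, the low ones first and the tall housing last. Keep all parts upright throughout, let go of them and leave everything standing still.

Things in the scene. Friction and masses are not known exactly. Their poses are not given: they have to be found in the camera images.
- spacer_mid (a point): The spacer ring: small plain steel ring, on top of the stack. Outside diameter 28 mm, height 6 mm, stands with its axis upright. This point is on its axis, half-way up (3 mm above its underside); z is its axis (up).
- bush_mid (a point): The bush: short brass tube (bore 22 mm), second from the top of the stack. Outside diameter 40 mm, height 10 mm, stands with its axis upright. This point is on its axis, half-way up (5 mm above its underside); z is its axis (up).
- ring_mid (a point): The setting ring: flat steel ring, third from the top of the stack. Outside diameter 52 mm, height 14 mm, stands with its axis upright. This point is on its axis, half-way up (7 mm above its underside); z is its axis (up).
- housing_mid (a point): The housing: tall turned aluminium cylinder with two dark grooves round it, the bottom of the stack, standing on the table. Outside diameter 64 mm, height 55 mm, stands with its axis upright. This point is on its axis, half-way up (27.5 mm above its underside); z is its axis (up).
- seat_spacer_top (a point): Seat for the part of 28 mm diameter: a flat round black rubber pad of 36 mm diameter (4 mm wider all round than its part) fixed in the kit tray. This point is the centre of its flat top face, 7 mm above the table, and z points up. The tray is a flat grey square of 244 mm with a lip 6 mm high; its floor is 3 mm high. The four seats sit in a two by two square, 104 mm from centre to centre; which seat is in which corner varies.
- seat_bush_top (a point): Seat for the part of 40 mm diameter: a flat round black rubber pad of 48 mm diameter (4 mm wider all round than its part) fixed in the kit tray. This point is the centre of its flat top face, 7 mm above the table, and z points up. The tray is a flat grey square of 244 mm with a lip 6 mm high; its floor is 3 mm high. The four seats sit in a two by two square, 104 mm from centre to centre; which seat is in which corner varies.
- seat_ring_top (a point): Seat for the part of 52 mm diameter: a flat round black rubber pad of 60 mm diameter (4 mm wider all round than its part) fixed in the kit tray. This point is the centre of its flat top face, 7 mm above the table, and z points up. The tray is a flat grey square of 244 mm with a lip 6 mm high; its floor is 3 mm high. The four seats sit in a two by two square, 104 mm from centre to centre; which seat is in which corner varies.
- seat_housing_top (a point): Seat for the part of 64 mm diameter: a flat round black rubber pad of 72 mm diameter (4 mm wider all round than its part) fixed in the kit tray. This point is the centre of its flat top face, 7 mm above the table, and z points up. The tray is a flat grey square of 244 mm with a lip 6 mm high; its floor is 3 mm high. The four seats sit in a two by two square, 104 mm from centre to centre; which seat is in which corner varies.
There are look-alikes about, which are no part of the job. Leave any orange or pink look-alike of the part that bears housing_mid alone.

How it is judged:
On the way, in this order (a step that is already met when the one before it is completed fails the run):
1. the spacer ring stands on its seat (horizontal distance between spacer_mid and seat_spacer_top below 0.012 m and z of spacer_mid in the frame of seat_spacer_top below 0.006 m), for 0.2 s.
2. the bush stands on its seat (horizontal distance between bush_mid and seat_bush_top below 0.012 m and z of bush_mid in the frame of seat_bush_top below 0.008 m), for 0.2 s.
3. the setting ring stands on its seat (horizontal distance between ring_mid and seat_ring_top below 0.012 m and z of ring_mid in the frame of seat_ring_top below 0.01 m), for 0.2 s.
4. the housing stands on its seat (horizontal distance between housing_mid and seat_housing_top below 0.012 m and z of housing_mid in the frame of seat_housing_top below 0.0305 m), for 0.2 s.
At the end, for the whole second after the job is handed in: Each of the four parts rests flat (within 0.1 rad) on the rubber seat of its own size, its axis within 12 mm of the seat's centre and its underside within 3 mm of the seat's face, all released and staying so (all of step 1 and all of step 2 and all of step 3 and all of step 4 and z of spacer_mid in the frame of seat_spacer_top above 0 m and angle between each of spacer_mid, bush_mid, ring_mid, housing_mid's own z axis and vertical below 0.1 rad and z of bush_mid in the frame of seat_bush_top above 0.002 m and z of ring_mid in the frame of seat_ring_top above 0.004 m and z of housing_mid in the frame of seat_housing_top above 0.0245 m); the robot touches nothing.
It fails at once if a part is tipped by more than 0.7 rad (angle between any of spacer_mid, bush_mid, ring_mid, housing_mid's own z axis and vertical above 0.7 rad).
It also fails if it takes over 115 s, if anything falls off the work surface, if the arm or the gripper's body presses on something with over 40 N, if the wrist force passes 120 N, or if a joint passes its speed limit or range.

## Working session

There is one attempt and no reset: what is moved stays moved. The work goes in short steps, Python scripts to look and compute and a tool call to move; the robot and the scene stay as the last step left them, time stands still between calls to the robot, and variables do not carry over. Pictures are saved under pics/ and viewed, at most 14 in all, crops included, and the job is handed in when it is done.

Besides the shell and the picture viewer there is one more tool, called after ">>>" by a JSON object that holds its "fn" and its "kwargs", one argument or row to a line. step_arm: Moves the arm, as the interface text tells. Its arguments: {"type":"object","properties":{"moves":{"type":"array","items":{"type":"object","properties":{"rx":{"type":"number"},"ry":{"type":"number"},"rz":{"type":"number"},"dx":{"type":"number"},"dy":{"type":"number"},"dz":{"type":"number"},"gripper":{"type":"number"}}}},"grip_force":{"type":"number"}},"required":["moves"]}

```bash
mkdir -p pics; python3 - <<'E'
from bench import r
import cv2
for n in("top","side"):
    cv2.imwrite(f"pics/{n}0.png",r.grab_frame(n)); c=r.camera_info(n); print(n,{k:__import__('numpy').round(v,4).tolist() for k,v in c.items() if k in("mtx","D","rvec","tvec")})
o=r.get_obs();print(o,r.tcp_to_tips)
E
```

```text
top {'mtx': [[481.4663, 0.0, 324.4018], [0.0, 481.4663, 194.8402], [0.0, 0.0, 1.0]], 'D': [-0.0961, 0.0, 0.0, 0.0, 0.0], 'rvec': [2.1202, -2.0942, 0.224], 'tvec': [-0.0108, 0.5842, 0.9292]}
side {'mtx': [[469.3644, 0.0, 324.2067], [0.0, 469.3644, 201.5938], [0.0, 0.0, 1.0]], 'D': [-0.0675, 0.0, 0.0, 0.0, 0.0], 'rvec': [0.4111, -2.4069, 1.6196], 'tvec': [0.5202, 0.1492, 1.035]}
{'clock': 0.1, 'joints': array([-1.23312256,  0.47773242,  0.02233447,  1.55633969, -0.01152032,
        1.10928986, -0.08311455]), 'qvel': array([ 2.63142883e-04, -1.74827301e-03, -1.49939634e-04, -2.55908070e-03,
       -6.20684172e-06, -9.65964477e-04, -1.82923416e-03]), 'tau': array([ 4.88080317e-03, -5.97755599e+01,  1.61406700e+00, -2.81957334e+01,
        1.28751725e-02,  4.94270440e-03,  1.19196164e-05]), 'tcp_pos': array([0.29081637, 0.60859578, 0.25241813]), 'orientation': array([-6.94371454e-01, -3.06362029e+00,  2.54411054e-03]), 'contact_force': array([-0.30153642,  0.14274548, -0.10225196]), 'moment': array([-0.04696206, -0.00946236,  0.0009999 ]), 'gripper_force': 0.0, 'grip_width': 0.08513637963692962} 0.022
```

View pics/top0.png

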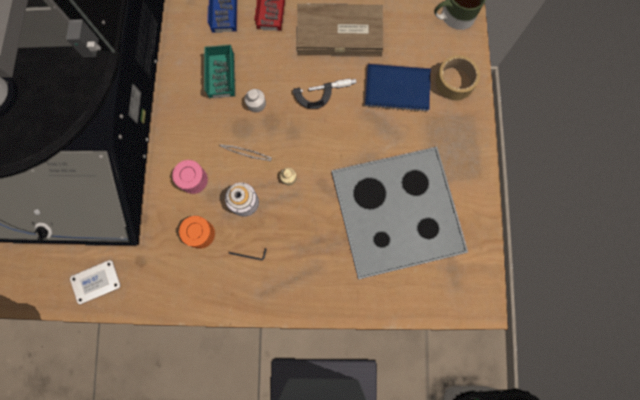

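View pics/side0.png

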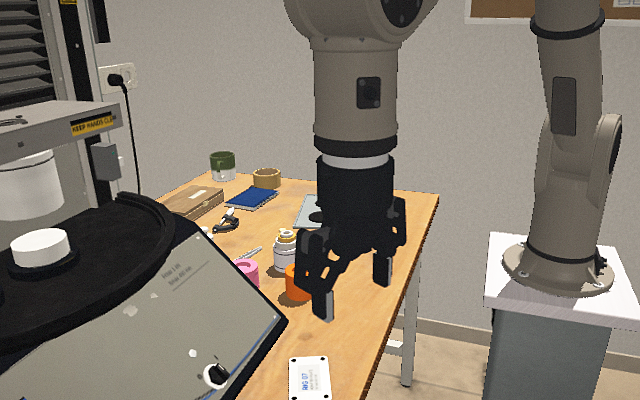

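Top picture: the stack is at about (240,197). The other round things that could be mistaken for it are the pink (189,176) and orange (195,231) look-alikes, a white bottle (255,99) and a brass knob (288,176). Tray seats by size: large (370,193), (415,182), (428,229) and small (381,240). In the side picture the stack is at (285,248), partly beside the gripper. I choose the stack, by its silver grooved housing with rings on top, and check it in a crop.

```bash
cat > h.py <<'E'
import numpy as np, cv2
from bench import r
def cam(n):
    c=r.camera_info(n); return [np.array(c[k],float) for k in("mtx","D","rvec","tvec")]
def at_z(n,uv,z):
    K,D,rv,t=cam(n); R=cv2.Rodrigues(rv)[0]; t=t.reshape(3)
    p=cv2.undistortPoints(np.array(uv,float).reshape(-1,1,2),K,D).reshape(-1,2)
    d=np.c_[p,np.ones(len(p))]@R; C=-R.T@t
    return C+d*((z-C[2])/d[:,2])[:,None]
def proj(n,P):
    K,D,rv,t=cam(n); return cv2.projectPoints(np.array(P,float).reshape(-1,1,3),rv,t,K,D)[0].reshape(-1,2)
E
python3 - <<'E'
from h import *
im=cv2.imread("pics/top0.png"); s=cv2.imread("pics/side0.png")
a=cv2.resize(im[160:250,165:315],None,fx=4,fy=4,interpolation=cv2.INTER_CUBIC)
b=cv2.resize(s[215:310,225:325],None,fx=4,fy=4,interpolation=cv2.INTER_CUBIC)
c=np.zeros((380,1000,3),np.uint8);c[:360,:600]=a;c[:380,600:1000]=b
cv2.imwrite("pics/crop0.png",cv2.resize(c,(800,304)))
g=cv2.cvtColor(im,cv2.COLOR_BGR2GRAY)
m=(g<60).astype(np.uint8); m[:, :340]=0;m[:150]=0;m[270:]=0;m[:,460:]=0
n,l,st,ce=cv2.connectedComponentsWithStats(m)
for i in range(1,n):
    if st[i,4]>60:
        # subpixel: contour to plane
        cs=cv2.findContours((l==i).astype(np.uint8),cv2.RETR_EXTERNAL,cv2.CHAIN_APPROX_NONE)[0][0]
        P=at_z("top",ce[i],.007)[0]; w=at_z("top",cs,.007)[:,:2]
        print(ce[i].round(1),P.round(4),"diam",2*np.sqrt(st[i,4]/np.pi)*.93/481+0, np.hypot(*P[:2]))
K,D,rv,t=cam("top");R=cv2.Rodrigues(rv)[0];print("C",(-R.T@t.reshape(3)).round(3),R.round(2).tolist())
K,D,rv,t=cam("side");R=cv2.Rodrigues(rv)[0];print("Cs",(-R.T@t.reshape(3)).round(3))
print(at_z("top",[[240,197]],.07),proj("top",[[.29,.609,.25],[0,0,0]]))
E
```

```text
[414.9 182.5] [ 0.6265 -0.202   0.007 ] diam 0.04819509520292722 0.6582691788530677
[369.2 193.2] [ 0.6012 -0.1011  0.007 ] diam 0.059508554248092364 0.6096246456673629
[427.8 228.1] [ 0.5256 -0.2272  0.007 ] diam 0.03908817983360756 0.5725895221387555
[381.2 239.3] [ 0.5005 -0.1261  0.007 ] diam 0.029107367732729136 0.5161903606699595
C [ 0.373 -0.007  1.032] [[0.01, -1.0, -0.0], [-0.98, -0.01, -0.21], [0.21, 0.0, -0.98]]
Cs [0.168 1.025 0.535]
[[0.57605846 0.16931263 0.07      ]] [[-42.19574876 337.82747118]
 [319.03420549 486.0379543 ]]
```

View pics/crop0.png

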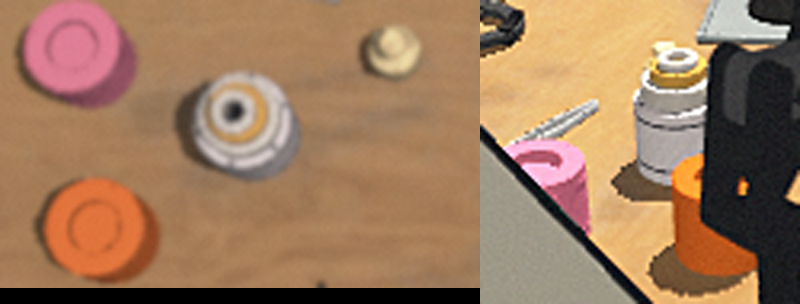

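The crop confirms it: grooved silver housing at about (241,200), with setting ring, brass bush and spacer on top (bore about (238.5,195)). Pink and orange are plain look-alikes, and both are about 110 mm away. Now I fit the part axes precisely.

```bash
python3 - <<'E'
from h import *
im=cv2.imread("pics/top0.png")
print("spacer",at_z("top",[[238.4,194.7]],.085).round(4),"bush",at_z("top",[[238.7,195]],.079).round(4))
print("look",at_z("top",[[189,176],[195,231],[288,176]],.05).round(3).tolist())
S=10;x0,y0=212,170
c=cv2.resize(im[y0:y0+56,x0:x0+60],None,fx=S,fy=S,interpolation=cv2.INTER_CUBIC)
o=c.copy()
P=at_z("top",[[238.5,194.9]],.08)[0]
t=np.linspace(0,2*np.pi,80)
for rad,z,col in((14,.085,(0,0,255)),(20,.079,(255,0,0)),(26,.069,(0,200,0)),(32,.055,(255,0,255)),(32,0,(0,255,255))):
    q=proj("top",np.c_[P[0]+rad/1e3*np.cos(t),P[1]+rad/1e3*np.sin(t),0*t+z])
    cv2.polylines(o,[((q-[x0,y0]+.5)*S).astype(int)],True,col,1)
cv2.imwrite("pics/fit0.png",o); print(P)
# brass color mask
hsv=cv2.cvtColor(im,cv2.COLOR_BGR2HSV)[y0:y0+56,x0:x0+60]
A=np.array([[.6012,-.1011],[.6265,-.202],[.5256,-.2272],[.5005,-.1261]])
m=A.mean(0);B=A-m;ideal=np.array([[1,1],[1,-1],[-1,-1],[-1,1]])*.052
U,s,V=np.linalg.svd(ideal.T@B);Rr=U@V;print("seats",(ideal@Rr+m).round(4).tolist(),"tray ang",np.degrees(np.arctan2(Rr[0,1],Rr[0,0])))
E
```

```text
spacer [[0.5776 0.17   0.085 ]] bush [[0.5783 0.1705 0.079 ]]
look [[0.624, 0.284, 0.05], [0.507, 0.263, 0.05], [0.627, 0.074, 0.05]]
[0.57827114 0.17075814 0.08      ]
seats [[0.6013, -0.1011], [0.6265, -0.202], [0.5256, -0.2271], [0.5004, -0.1262]] tray ang 13.996153133118849
```

View pics/fit0.png

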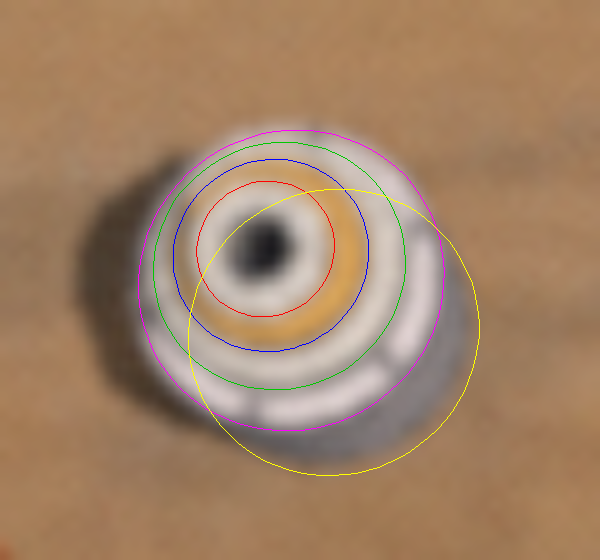

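The projected circles match the picture: spacer and bush axis at about (265,250) in the crop, i.e. world (0.578, 0.1705), and the housing top (magenta) fits. The seats form an exact 104 mm square. Next I go over a free patch of table to find where the fingertips end at about 30 mm opening.

>>> {"fn": "step_arm", "kwargs": {
  "moves": [
    {"dx": -40.3, "dy": -34.2, "gripper": -0.27},
    {"dx": -40.3, "dy": -34.2, "gripper": -0.27},
    {"dx": -40.3, "dy": -34.2, "gripper": -0.27},
    {"dx": -40.3, "dy": -34.2, "gripper": -0.27},
    {"dx": -40.3, "dy": -34.2, "gripper": -0.27},
    {"dx": -40.3, "dy": -34.2, "gripper": -0.27},
    {"dx": -40.3, "dy": -34.2, "gripper": -0.27},
    {"dx": -40.3, "dy": -34.2, "gripper": -0.27},
    {"dx": -40.3, "dy": -34.2, "gripper": -0.27},
    {"dx": -40.3, "dy": -34.2, "gripper": -0.27},
    {"dx": -40.3, "dy": -34.2, "gripper": -0.27},
    {"dx": -40.3, "dy": -34.2, "gripper": -0.27},
    {"dz": 50, "gripper": -0.27},
    {"dz": 50, "gripper": -0.27},
    {"dz": 50, "gripper": -0.27},
    {"dz": 40, "gripper": -0.27},
    {"dz": 20, "gripper": -0.27},
    {"dz": 10, "gripper": -0.27},
    {"gripper": -0.27},
    {"gripper": -0.27}
  ],
  "grip_force": 30
}}

```text
invalid input at $.moves[0]: expected keys rx, ry, rz, dx, dy, dz, gripper
```

>>> {"fn": "step_arm", "kwargs": {
  "moves": [
    {"rx": 0, "ry": 0, "rz": 0, "dx": -40.3, "dy": -34.2, "dz": 0, "gripper": -0.27},
    {"rx": 0, "ry": 0, "rz": 0, "dx": -40.3, "dy": -34.2, "dz": 0, "gripper": -0.27},
    {"rx": 0, "ry": 0, "rz": 0, "dx": -40.3, "dy": -34.2, "dz": 0, "gripper": -0.27},
    {"rx": 0, "ry": 0, "rz": 0, "dx": -40.3, "dy": -34.2, "dz": 0, "gripper": -0.27},
    {"rx": 0, "ry": 0, "rz": 0, "dx": -40.3, "dy": -34.2, "dz": 0, "gripper": -0.27},
    {"rx": 0, "ry": 0, "rz": 0, "dx": -40.3, "dy": -34.2, "dz": 0, "gripper": -0.27},
    {"rx": 0, "ry": 0, "rz": 0, "dx": -40.3, "dy": -34.2, "dz": 0, "gripper": -0.27},
    {"rx": 0, "ry": 0, "rz": 0, "dx": -40.3, "dy": -34.2, "dz": 0, "gripper": -0.27},
    {"rx": 0, "ry": 0, "rz": 0, "dx": -40.3, "dy": -34.2, "dz": 0, "gripper": -0.27},
    {"rx": 0, "ry": 0, "rz": 0, "dx": -40.3, "dy": -34.2, "dz": 0, "gripper": -0.27},
    {"rx": 0, "ry": 0, "rz": 0, "dx": -40.3, "dy": -34.2, "dz": 0, "gripper": -0.27},
    {"rx": 0, "ry": 0, "rz": 0, "dx": -40.3, "dy": -34.2, "dz": 0, "gripper": -0.27},
    {"rx": 0, "ry": 0, "rz": 0, "dx": 0, "dy": 0, "dz": 50, "gripper": -0.27},
    {"rx": 0, "ry": 0, "rz": 0, "dx": 0, "dy": 0, "dz": 50, "gripper": -0.27},
    {"rx": 0, "ry": 0, "rz": 0, "dx": 0, "dy": 0, "dz": 50, "gripper": -0.27},
    {"rx": 0, "ry": 0, "rz": 0, "dx": 0, "dy": 0, "dz": 40, "gripper": -0.27},
    {"rx": 0, "ry": 0, "rz": 0, "dx": 0, "dy": 0, "dz": 20, "gripper": -0.27},
    {"rx": 0, "ry": 0, "rz": 0, "dx": 0, "dy": 0, "dz": 10, "gripper": -0.27},
    {"rx": 0, "ry": 0, "rz": 0, "dx": 0, "dy": 0, "dz": 0, "gripper": -0.27},
    {"rx": 0, "ry": 0, "rz": 0, "dx": 0, "dy": 0, "dz": 0, "gripper": -0.27}
  ],
  "grip_force": 30
}}

```text
clock: 2.6
tcp_pos: [0.5511, 0.0303, 0.0342]
orientation: [0.694, 3.062, 0.001]
contact_force: [-0.2, 0.2, 0.8]
grip_width: 0.0312
gripper_force: 0.0
```

>>> {"fn": "step_arm", "kwargs": {
  "moves": [
    {"rx": 0, "ry": 0, "rz": 0, "dx": 0, "dy": 0, "dz": 2, "gripper": -0.27},
    {"rx": 0, "ry": 0, "rz": 0, "dx": 0, "dy": 0, "dz": 2, "gripper": -0.27},
    {"rx": 0, "ry": 0, "rz": 0, "dx": 0, "dy": 0, "dz": 2, "gripper": -0.27},
    {"rx": 0, "ry": 0, "rz": 0, "dx": 0, "dy": 0, "dz": 2, "gripper": -0.27},
    {"rx": 0, "ry": 0, "rz": 0, "dx": 0, "dy": 0, "dz": 1, "gripper": -0.27},
    {"rx": 0, "ry": 0, "rz": 0, "dx": 0, "dy": 0, "dz": 0, "gripper": -0.27}
  ]
}}

```text
clock: 3.35
tcp_pos: [0.5503, 0.0302, 0.0242]
orientation: [-0.695, -3.064, 0.0]
contact_force: [0.2, -0.2, -0.8]
grip_width: 0.0313
gripper_force: 0.0
```

>>> {"fn": "step_arm", "kwargs": {
  "moves": [
    {"rx": 0, "ry": 0, "rz": 0, "dx": 0, "dy": 0, "dz": 1, "gripper": -0.27},
    {"rx": 0, "ry": 0, "rz": 0, "dx": 0, "dy": 0, "dz": 0, "gripper": -0.27}
  ]
}}

```text
clock: 3.6
tcp_pos: [0.5504, 0.0302, 0.0232]
orientation: [-0.694, -3.064, 0.0]
contact_force: [0.3, 0.0, -0.8]
grip_width: 0.0314
gripper_force: 0.0
```

>>> {"fn": "step_arm", "kwargs": {
  "moves": [
    {"rx": 0, "ry": 0, "rz": 0, "dx": 0, "dy": 0, "dz": 1, "gripper": -0.27},
    {"rx": 0, "ry": 0, "rz": 0, "dx": 0, "dy": 0, "dz": 0, "gripper": -0.27}
  ]
}}

```text
clock: 3.85
tcp_pos: [0.5503, 0.0303, 0.0222]
orientation: [-0.694, -3.064, 0.0]
contact_force: [-1.2, 0.3, 0.2]
grip_width: 0.0312
gripper_force: 0.0
```

>>> {"fn": "step_arm", "kwargs": {
  "moves": [
    {"rx": 0, "ry": 0, "rz": 0, "dx": 0, "dy": 0, "dz": 1, "gripper": -0.27},
    {"rx": 0, "ry": 0, "rz": 0, "dx": 0, "dy": 0, "dz": 0, "gripper": -0.27}
  ]
}}

```text
clock: 4.1
tcp_pos: [0.5505, 0.0303, 0.0216]
orientation: [0.695, 3.064, 0.0]
contact_force: [-1.8, 1.4, 4.4]
grip_width: 0.0315
gripper_force: 2.1
```

>>> {"fn": "step_arm", "kwargs": {
  "moves": [
    {"rx": 0, "ry": 0, "rz": 0, "dx": 0, "dy": 0, "dz": 1, "gripper": -0.27},
    {"rx": 0, "ry": 0, "rz": 0, "dx": 0, "dy": 0, "dz": 0, "gripper": -0.27}
  ]
}}

```text
clock: 4.35
tcp_pos: [0.5505, 0.0302, 0.0215]
orientation: [0.695, 3.064, 0.001]
contact_force: [-5.4, -0.4, 15.7]
grip_width: 0.0312
gripper_force: 7.9
```

Contact comes at TCP z of about 21.7 mm at 31 mm opening, so the tip offset is known. Now to the stack for the spacer.

>>> {"fn": "step_arm", "kwargs": {
  "moves": [
    {"rx": 0, "ry": 0, "rz": 0, "dx": 0, "dy": 0, "dz": -40, "gripper": 0.0},
    {"rx": 0, "ry": 0, "rz": 0, "dx": 0, "dy": 0, "dz": -50, "gripper": 0.06},
    {"rx": 0, "ry": 0, "rz": 0, "dx": 0, "dy": 0, "dz": -50, "gripper": 0.06},
    {"rx": 0, "ry": 0, "rz": 0, "dx": 9, "dy": 34.5, "dz": 0, "gripper": 0.06},
    {"rx": 0, "ry": 0, "rz": 0, "dx": 9, "dy": 34.5, "dz": 0, "gripper": 0.06},
    {"rx": 0, "ry": 0, "rz": 0, "dx": 9, "dy": 34.5, "dz": 0, "gripper": 0.06},
    {"rx": 0, "ry": 0, "rz": 0, "dx": 9, "dy": 34.5, "dz": 0, "gripper": 0.06},
    {"rx": 0, "ry": 0, "rz": 0, "dx": 0, "dy": 0, "dz": 20, "gripper": 0.06},
    {"rx": 0, "ry": 0, "rz": 0, "dx": 0, "dy": 0, "dz": 15, "gripper": 0.06},
    {"rx": 0, "ry": 0, "rz": 0, "dx": 0, "dy": 0, "dz": 0, "gripper": 0.06},
    {"rx": 0, "ry": 0, "rz": 0, "dx": 0, "dy": 0, "dz": 0, "gripper": 0.06},
    {"rx": 0, "ry": 0, "rz": 0, "dx": 0, "dy": 0, "dz": 0, "gripper": 0.06}
  ]
}}

```text
clock: 5.85
tcp_pos: [0.5779, 0.17, 0.126]
orientation: [0.695, 3.063, 0.001]
contact_force: [-0.2, -0.3, 0.9]
grip_width: 0.0454
gripper_force: 0.0
```

```bash
python3 - <<'E'
from h import *
a=r.grab_frame("top");b=r.grab_frame("side");print(r.get_obs()["tcp_pos"],r.get_obs()["joints"].round(2))
p=proj("side",[.578,.17,.08])[0];q=proj("top",[.578,.17,.08])[0];print(p,q)
c=np.zeros((400,800,3),np.uint8)
f=lambda im,p:cv2.resize(cv2.getRectSubPix(im,(80,80),tuple(map(float,p))),(400,400),interpolation=cv2.INTER_CUBIC)
c[:,:400]=f(a,q);c[:,400:]=f(b,p);cv2.imwrite("pics/g1.png",c)
E
```

```text
[0.57776498 0.1701917  0.12590351] [-0.57  0.51  0.24  1.86 -0.17  0.79  0.88]
[287.26071253 233.45490299] [238.86414067 195.03493152]
```

View pics/g1.png

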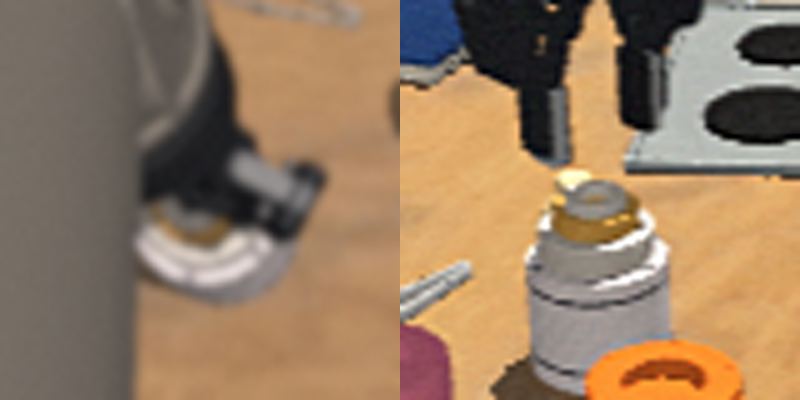

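Left half: the arm covers most of the stack. Right half: the spacer sits at crop (597,195), midway between the fingertips (548,155) and (640,125). Down and grip.

>>> {"fn": "step_arm", "kwargs": {
  "moves": [
    {"rx": 0, "ry": 0, "rz": 0, "dx": 0, "dy": 0, "dz": 10, "gripper": 0.06},
    {"rx": 0, "ry": 0, "rz": 0, "dx": 0, "dy": 0, "dz": 8, "gripper": 0.06},
    {"rx": 0, "ry": 0, "rz": 0, "dx": 0, "dy": 0, "dz": 5, "gripper": 0.06},
    {"rx": 0, "ry": 0, "rz": 0, "dx": 0, "dy": 0, "dz": 0, "gripper": 0.06},
    {"rx": 0, "ry": 0, "rz": 0, "dx": 0, "dy": 0, "dz": 0, "gripper": 0.06},
    {"rx": 0, "ry": 0, "rz": 0, "dx": 0, "dy": 0, "dz": 0, "gripper": -0.1},
    {"rx": 0, "ry": 0, "rz": 0, "dx": 0, "dy": 0, "dz": 0, "gripper": -0.2},
    {"rx": 0, "ry": 0, "rz": 0, "dx": 0, "dy": 0, "dz": 0, "gripper": -0.3},
    {"rx": 0, "ry": 0, "rz": 0, "dx": 0, "dy": 0, "dz": 0, "gripper": -0.5},
    {"rx": 0, "ry": 0, "rz": 0, "dx": 0, "dy": 0, "dz": 0, "gripper": -1},
    {"rx": 0, "ry": 0, "rz": 0, "dx": 0, "dy": 0, "dz": 0, "gripper": -1},
    {"rx": 0, "ry": 0, "rz": 0, "dx": 0, "dy": 0, "dz": 0, "gripper": -1}
  ],
  "grip_force": 30
}}

```text
clock: 7.45
tcp_pos: [0.5775, 0.1703, 0.1026]
orientation: [0.695, 3.064, 0.0]
contact_force: [-1.3, -0.6, 5.1]
grip_width: 0.0251
gripper_force: 29.5
```

>>> {"fn": "step_arm", "kwargs": {
  "moves": [
    {"rx": 0, "ry": 0, "rz": 0, "dx": 0, "dy": 0, "dz": -4, "gripper": -1},
    {"rx": 0, "ry": 0, "rz": 0, "dx": 0, "dy": 0, "dz": -10, "gripper": -1},
    {"rx": 0, "ry": 0, "rz": 0, "dx": 0, "dy": 0, "dz": -16, "gripper": -1},
    {"rx": 0, "ry": 0, "rz": 0, "dx": 0, "dy": 0, "dz": 0, "gripper": -1},
    {"rx": 0, "ry": 0, "rz": 0, "dx": 0, "dy": 0, "dz": 0, "gripper": -1}
  ]
}}

```text
clock: 8.07
tcp_pos: [0.5774, 0.1703, 0.1325]
orientation: [0.694, 3.064, 0.0]
contact_force: [-1.3, 0.4, -0.1]
grip_width: 0.0254
gripper_force: 29.5
```

```bash
cat >> h.py <<'E'
def crop(n,P,name,w=90):
    im=r.grab_frame(n);p=proj(n,P)[0]
    cv2.imwrite(f"pics/{name}.png",cv2.resize(cv2.getRectSubPix(im,(w,w),tuple(map(float,p))),(500,500),interpolation=cv2.INTER_CUBIC));print(p-w/2)
E
python3 -c "
from h import *
crop('side',[.578,.17,.1],'g2')"
```

```text
[241.81737403 180.30815772]
```

View pics/g2.png

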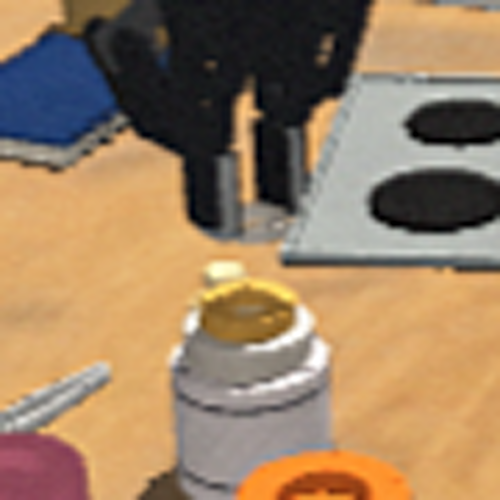

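The spacer is held level between the tips at crop (262,220), and the rest of the stack is undisturbed. Carry it to its seat.

>>> {"fn": "step_arm", "kwargs": {
  "moves": [
    {"rx": 0, "ry": 0, "rz": 0, "dx": -3, "dy": -15.5, "dz": 0, "gripper": -1},
    {"rx": 0, "ry": 0, "rz": 0, "dx": -5.8, "dy": -30, "dz": 0, "gripper": -1},
    {"rx": 0, "ry": 0, "rz": 0, "dx": -5.8, "dy": -30, "dz": 0, "gripper": -1},
    {"rx": 0, "ry": 0, "rz": 0, "dx": -5.8, "dy": -30, "dz": 0, "gripper": -1},
    {"rx": 0, "ry": 0, "rz": 0, "dx": -5.8, "dy": -30, "dz": 0, "gripper": -1},
    {"rx": 0, "ry": 0, "rz": 0, "dx": -5.8, "dy": -30, "dz": 0, "gripper": -1},
    {"rx": 0, "ry": 0, "rz": 0, "dx": -5.8, "dy": -30, "dz": 0, "gripper": -1},
    {"rx": 0, "ry": 0, "rz": 0, "dx": -5.8, "dy": -30, "dz": 0, "gripper": -1},
    {"rx": 0, "ry": 0, "rz": 0, "dx": -5.8, "dy": -30, "dz": 0, "gripper": -1},
    {"rx": 0, "ry": 0, "rz": 0, "dx": -5.8, "dy": -30, "dz": 0, "gripper": -1},
    {"rx": 0, "ry": 0, "rz": 0, "dx": -3, "dy": -15.1, "dz": 0, "gripper": -1},
    {"rx": 0, "ry": 0, "rz": 0, "dx": 0, "dy": 0, "dz": 30, "gripper": -1},
    {"rx": 0, "ry": 0, "rz": 0, "dx": 0, "dy": 0, "dz": 30, "gripper": -1},
    {"rx": 0, "ry": 0, "rz": 0, "dx": 0, "dy": 0, "dz": 20, "gripper": -1},
    {"rx": 0, "ry": 0, "rz": 0, "dx": 0, "dy": 0, "dz": 10, "gripper": -1},
    {"rx": 0, "ry": 0, "rz": 0, "dx": 0, "dy": 0, "dz": 0, "gripper": -1},
    {"rx": 0, "ry": 0, "rz": 0, "dx": 0, "dy": 0, "dz": 0, "gripper": -1},
    {"rx": 0, "ry": 0, "rz": 0, "dx": 0, "dy": 0, "dz": 0, "gripper": -1}
  ]
}}

```text
clock: 10.38
tcp_pos: [0.5009, -0.1261, 0.0431]
orientation: [0.694, 3.062, 0.0]
contact_force: [0.5, -0.1, -0.0]
grip_width: 0.0253
gripper_force: 29.5
```

```bash
python3 -c "
from h import *
print(r.get_obs()['joints'].round(2))
crop('side',[.5004,-.1262,.015],'g3')"
```

```text
[-0.06  0.54  0.23  2.09 -0.24  0.53  1.47]
[312.93516939 168.95875688]
```

View pics/g3.png

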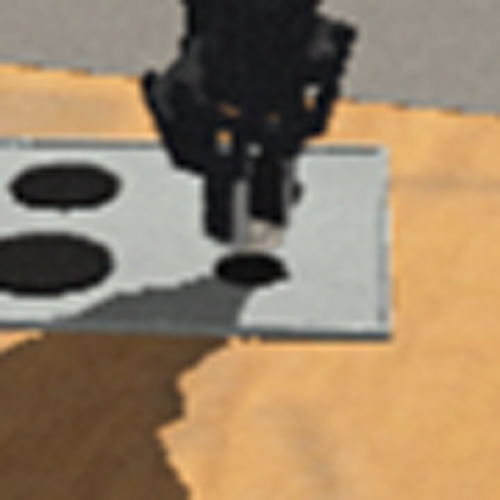

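The spacer's visible right edge, at crop x of about 284, is central over its seat at (251,269) to within about 2 mm. Lower and release.

>>> {"fn": "step_arm", "kwargs": {
  "moves": [
    {"rx": 0, "ry": 0, "rz": 0, "dx": 0, "dy": 0, "dz": 6, "gripper": -1},
    {"rx": 0, "ry": 0, "rz": 0, "dx": 0, "dy": 0, "dz": 4, "gripper": -1},
    {"rx": 0, "ry": 0, "rz": 0, "dx": 0, "dy": 0, "dz": 2, "gripper": -1},
    {"rx": 0, "ry": 0, "rz": 0, "dx": 0, "dy": 0, "dz": 0.5, "gripper": -1},
    {"rx": 0, "ry": 0, "rz": 0, "dx": 0, "dy": 0, "dz": 0, "gripper": -1},
    {"rx": 0, "ry": 0, "rz": 0, "dx": 0, "dy": 0, "dz": 0, "gripper": -1}
  ]
}}

```text
clock: 11.18
tcp_pos: [0.5001, -0.126, 0.0305]
orientation: [-0.695, -3.063, -0.001]
contact_force: [-4.3, 1.4, 13.0]
grip_width: 0.0251
gripper_force: 31.0
```

>>> {"fn": "step_arm", "kwargs": {
  "moves": [
    {"rx": 0, "ry": 0, "rz": 0, "dx": 0, "dy": 0, "dz": 0, "gripper": -0.2},
    {"rx": 0, "ry": 0, "rz": 0, "dx": 0, "dy": 0, "dz": 0, "gripper": 0.0},
    {"rx": 0, "ry": 0, "rz": 0, "dx": 0, "dy": 0, "dz": 0, "gripper": 0.1},
    {"rx": 0, "ry": 0, "rz": 0, "dx": 0, "dy": 0, "dz": -4, "gripper": 0.1},
    {"rx": 0, "ry": 0, "rz": 0, "dx": 0, "dy": 0, "dz": -26, "gripper": 0.1},
    {"rx": 0, "ry": 0, "rz": 0, "dx": 0, "dy": 0, "dz": -50, "gripper": 0.3},
    {"rx": 0, "ry": 0, "rz": 0, "dx": 0, "dy": 0, "dz": -50, "gripper": 0.3},
    {"rx": 0, "ry": 0, "rz": 0, "dx": 8.2, "dy": 43, "dz": 0, "gripper": 0.3},
    {"rx": 0, "ry": 0, "rz": 0, "dx": 8.2, "dy": 43, "dz": 0, "gripper": 0.3},
    {"rx": 0, "ry": 0, "rz": 0, "dx": 8.2, "dy": 43, "dz": 0, "gripper": 0.3},
    {"rx": 0, "ry": 0, "rz": 0, "dx": 8.2, "dy": 43, "dz": 0, "gripper": 0.3},
    {"rx": 0, "ry": 0, "rz": 0, "dx": 8.2, "dy": 43, "dz": 0, "gripper": 0.3},
    {"rx": 0, "ry": 0, "rz": 0, "dx": 8.2, "dy": 43, "dz": 0, "gripper": 0.3},
    {"rx": 0, "ry": 0, "rz": 0, "dx": 8.2, "dy": 43, "dz": 0, "gripper": 0.3},
    {"rx": 0, "ry": 0, "rz": 0, "dx": 0, "dy": 0, "dz": 30, "gripper": 0.3},
    {"rx": 0, "ry": 0, "rz": 0, "dx": 0, "dy": 0, "dz": 15, "gripper": 0.3},
    {"rx": 0, "ry": 0, "rz": 0, "dx": 0, "dy": 0, "dz": 0, "gripper": 0.3},
    {"rx": 0, "ry": 0, "rz": 0, "dx": 0, "dy": 0, "dz": 0, "gripper": 0.3}
  ]
}}

```text
clock: 13.42
tcp_pos: [0.5789, 0.1695, 0.1156]
orientation: [0.697, 3.062, 0.0]
contact_force: [-0.2, 0.5, 0.2]
grip_width: 0.0554
gripper_force: 0.0
```

```bash
python3 - <<'E'
from h import *
a=r.grab_frame("top");b=r.grab_frame("side")
f=lambda im,p:cv2.resize(cv2.getRectSubPix(im,(80,80),tuple(map(float,p))),(400,400),interpolation=cv2.INTER_CUBIC)
cv2.imwrite("pics/g4.png",np.hstack([f(a,proj("top",[.5004,-.1262,.013])[0]),f(b,proj("side",[.578,.17,.08])[0])]))
E
```

```text
(no output)
```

View pics/g4.png

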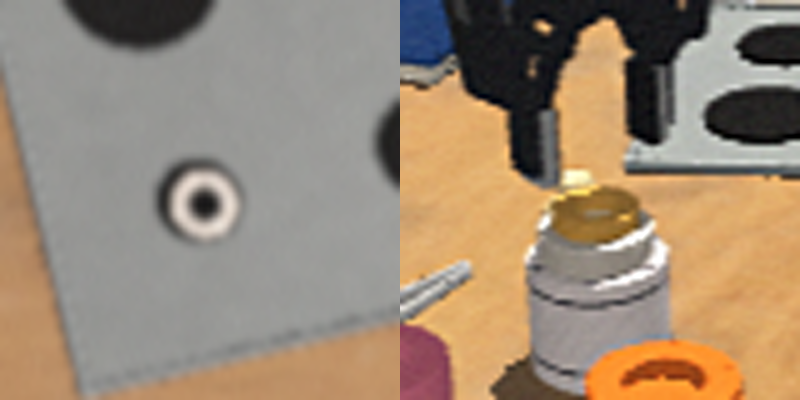

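The spacer sits flat and centred on its seat (crop (204,204) against a predicted centre of (200,200)). The bush at crop (597,215) lies between the fingers. Down and grip the bush.

>>> {"fn": "step_arm", "kwargs": {
  "moves": [
    {"rx": 0, "ry": 0, "rz": 0, "dx": 1, "dy": 0.5, "dz": 10, "gripper": 0.3},
    {"rx": 0, "ry": 0, "rz": 0, "dx": 0, "dy": 0, "dz": 9, "gripper": 0.3},
    {"rx": 0, "ry": 0, "rz": 0, "dx": 0, "dy": 0, "dz": 5, "gripper": 0.3},
    {"rx": 0, "ry": 0, "rz": 0, "dx": 0, "dy": 0, "dz": 0, "gripper": 0.3},
    {"rx": 0, "ry": 0, "rz": 0, "dx": 0, "dy": 0, "dz": 0, "gripper": 0.3},
    {"rx": 0, "ry": 0, "rz": 0, "dx": 0, "dy": 0, "dz": 0, "gripper": 0.1},
    {"rx": 0, "ry": 0, "rz": 0, "dx": 0, "dy": 0, "dz": 0, "gripper": 0.0},
    {"rx": 0, "ry": 0, "rz": 0, "dx": 0, "dy": 0, "dz": 0, "gripper": -0.1},
    {"rx": 0, "ry": 0, "rz": 0, "dx": 0, "dy": 0, "dz": 0, "gripper": -0.3},
    {"rx": 0, "ry": 0, "rz": 0, "dx": 0, "dy": 0, "dz": 0, "gripper": -1},
    {"rx": 0, "ry": 0, "rz": 0, "dx": 0, "dy": 0, "dz": 0, "gripper": -1},
    {"rx": 0, "ry": 0, "rz": 0, "dx": 0, "dy": 0, "dz": 0, "gripper": -1}
  ],
  "grip_force": 40
}}

```text
clock: 15.02
tcp_pos: [0.578, 0.1716, 0.0914]
orientation: [0.694, 3.063, 0.001]
contact_force: [-1.0, 0.6, 5.5]
grip_width: 0.0377
gripper_force: 39.9
```

>>> {"fn": "step_arm", "kwargs": {
  "moves": [
    {"rx": 0, "ry": 0, "rz": 0, "dx": 0, "dy": 0, "dz": -4, "gripper": -1},
    {"rx": 0, "ry": 0, "rz": 0, "dx": 0, "dy": 0, "dz": -10, "gripper": -1},
    {"rx": 0, "ry": 0, "rz": 0, "dx": 0, "dy": 0, "dz": -26, "gripper": -1},
    {"rx": 0, "ry": 0, "rz": 0, "dx": 0, "dy": 0, "dz": 0, "gripper": -1},
    {"rx": 0, "ry": 0, "rz": 0, "dx": 0, "dy": 0, "dz": 0, "gripper": -1}
  ]
}}

```text
clock: 15.65
tcp_pos: [0.5772, 0.171, 0.1304]
orientation: [-0.694, -3.063, 0.001]
contact_force: [-0.1, 0.2, -2.5]
grip_width: 0.0376
gripper_force: 40.5
```

```bash
python3 -c "
from h import *
crop('side',[.578,.17,.1],'g5')"
```

```text
[241.81737403 180.30815772]
```

View pics/g5.png

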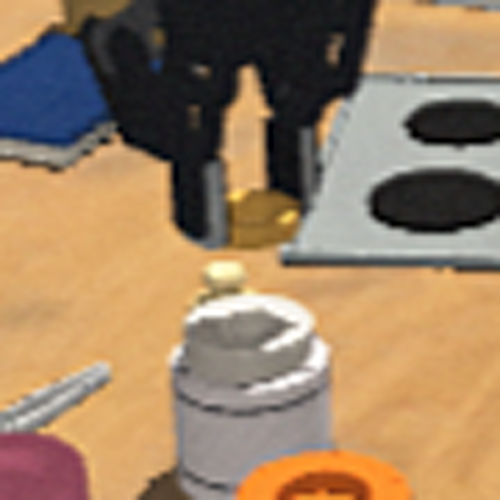

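The bush is held level at crop (262,215), with the setting ring left on the housing. Carry it to the 48 mm seat.

>>> {"fn": "step_arm", "kwargs": {
  "moves": [
    {"rx": 0, "ry": 0, "rz": 0, "dx": -5.6, "dy": -17.2, "dz": 0, "gripper": -1},
    {"rx": 0, "ry": 0, "rz": 0, "dx": -11.4, "dy": -34.7, "dz": 0, "gripper": -1},
    {"rx": 0, "ry": 0, "rz": 0, "dx": -11.4, "dy": -34.7, "dz": 0, "gripper": -1},
    {"rx": 0, "ry": 0, "rz": 0, "dx": -11.4, "dy": -34.7, "dz": 0, "gripper": -1},
    {"rx": 0, "ry": 0, "rz": 0, "dx": -11.4, "dy": -34.7, "dz": 0, "gripper": -1},
    {"rx": 0, "ry": 0, "rz": 0, "dx": -11.4, "dy": -34.7, "dz": 0, "gripper": -1},
    {"rx": 0, "ry": 0, "rz": 0, "dx": -11.4, "dy": -34.7, "dz": 0, "gripper": -1},
    {"rx": 0, "ry": 0, "rz": 0, "dx": -11.4, "dy": -34.7, "dz": 0, "gripper": -1},
    {"rx": 0, "ry": 0, "rz": 0, "dx": -11.4, "dy": -34.7, "dz": 0, "gripper": -1},
    {"rx": 0, "ry": 0, "rz": 0, "dx": -11.4, "dy": -34.7, "dz": 0, "gripper": -1},
    {"rx": 0, "ry": 0, "rz": 0, "dx": -11.4, "dy": -34.7, "dz": 0, "gripper": -1},
    {"rx": 0, "ry": 0, "rz": 0, "dx": -5.6, "dy": -17.2, "dz": 0, "gripper": -1},
    {"rx": 0, "ry": 0, "rz": 0, "dx": 0, "dy": 0, "dz": 30, "gripper": -1},
    {"rx": 0, "ry": 0, "rz": 0, "dx": 0, "dy": 0, "dz": 30, "gripper": -1},
    {"rx": 0, "ry": 0, "rz": 0, "dx": 0, "dy": 0, "dz": 20, "gripper": -1},
    {"rx": 0, "ry": 0, "rz": 0, "dx": 0, "dy": 0, "dz": 8, "gripper": -1},
    {"rx": 0, "ry": 0, "rz": 0, "dx": 0, "dy": 0, "dz": 0, "gripper": -1},
    {"rx": 0, "ry": 0, "rz": 0, "dx": 0, "dy": 0, "dz": 0, "gripper": -1},
    {"rx": 0, "ry": 0, "rz": 0, "dx": 0, "dy": 0, "dz": 0, "gripper": -1}
  ]
}}

```text
clock: 18.08
tcp_pos: [0.5267, -0.2271, 0.0436]
orientation: [0.694, 3.062, -0.0]
contact_force: [0.3, 0.2, -1.7]
grip_width: 0.0375
gripper_force: 40.5
```

>>> {"fn": "step_arm", "kwargs": {
  "moves": [
    {"rx": 0, "ry": 0, "rz": 0, "dx": 0.5, "dy": 0, "dz": 7, "gripper": -1},
    {"rx": 0, "ry": 0, "rz": 0, "dx": 0, "dy": 0, "dz": 5, "gripper": -1},
    {"rx": 0, "ry": 0, "rz": 0, "dx": 0, "dy": 0, "dz": 2, "gripper": -1},
    {"rx": 0, "ry": 0, "rz": 0, "dx": 0, "dy": 0, "dz": 0, "gripper": -1},
    {"rx": 0, "ry": 0, "rz": 0, "dx": 0, "dy": 0, "dz": 0, "gripper": -1}
  ]
}}

```text
clock: 18.7
tcp_pos: [0.5254, -0.2265, 0.0294]
orientation: [-0.695, -3.063, -0.001]
contact_force: [-3.9, 2.1, 9.8]
grip_width: 0.0375
gripper_force: 41.6
```

>>> {"fn": "step_arm", "kwargs": {
  "moves": [
    {"rx": 0, "ry": 0, "rz": 0, "dx": 0, "dy": 0, "dz": 0, "gripper": 0.05},
    {"rx": 0, "ry": 0, "rz": 0, "dx": 0, "dy": 0, "dz": 0, "gripper": 0.2},
    {"rx": 0, "ry": 0, "rz": 0, "dx": 0, "dy": 0, "dz": 0, "gripper": 0.3},
    {"rx": 0, "ry": 0, "rz": 0, "dx": 0, "dy": 0, "dz": -4, "gripper": 0.3},
    {"rx": 0, "ry": 0, "rz": 0, "dx": 0, "dy": 0, "dz": -26, "gripper": 0.3},
    {"rx": 0, "ry": 0, "rz": 0, "dx": 0, "dy": 0, "dz": -50, "gripper": 0.55},
    {"rx": 0, "ry": 0, "rz": 0, "dx": 0, "dy": 0, "dz": -50, "gripper": 0.55},
    {"rx": 0, "ry": 0, "rz": 0, "dx": 13.7, "dy": 42.3, "dz": 0, "gripper": 0.55},
    {"rx": 0, "ry": 0, "rz": 0, "dx": 13.7, "dy": 42.3, "dz": 0, "gripper": 0.55},
    {"rx": 0, "ry": 0, "rz": 0, "dx": 13.7, "dy": 42.3, "dz": 0, "gripper": 0.55},
    {"rx": 0, "ry": 0, "rz": 0, "dx": 13.7, "dy": 42.3, "dz": 0, "gripper": 0.55},
    {"rx": 0, "ry": 0, "rz": 0, "dx": 13.7, "dy": 42.3, "dz": 0, "gripper": 0.55},
    {"rx": 0, "ry": 0, "rz": 0, "dx": 13.7, "dy": 42.3, "dz": 0, "gripper": 0.55},
    {"rx": 0, "ry": 0, "rz": 0, "dx": 13.7, "dy": 42.3, "dz": 0, "gripper": 0.55},
    {"rx": 0, "ry": 0, "rz": 0, "dx": 13.7, "dy": 42.3, "dz": 0, "gripper": 0.55},
    {"rx": 0, "ry": 0, "rz": 0, "dx": 13.7, "dy": 42.3, "dz": 0, "gripper": 0.55},
    {"rx": 0, "ry": 0, "rz": 0, "dx": 0, "dy": 0, "dz": 30, "gripper": 0.55},
    {"rx": 0, "ry": 0, "rz": 0, "dx": 0, "dy": 0, "dz": 22, "gripper": 0.55},
    {"rx": 0, "ry": 0, "rz": 0, "dx": 0, "dy": 0, "dz": 0, "gripper": 0.55},
    {"rx": 0, "ry": 0, "rz": 0, "dx": 0, "dy": 0, "dz": 0, "gripper": 0.55}
  ]
}}

```text
clock: 21.2
tcp_pos: [0.5792, 0.1698, 0.1077]
orientation: [0.695, 3.063, 0.001]
contact_force: [0.1, 0.2, 0.5]
grip_width: 0.0663
gripper_force: 0.0
```

```bash
python3 - <<'E'
from h import *
a=r.grab_frame("top");b=r.grab_frame("side")
f=lambda im,p:cv2.resize(cv2.getRectSubPix(im,(90,90),tuple(map(float,p))),(400,400),interpolation=cv2.INTER_CUBIC)
cv2.imwrite("pics/g6.png",np.hstack([f(a,proj("top",[.513,-.177,.013])[0]),f(b,proj("side",[.578,.17,.08])[0])]))
p0=proj("top",[.513,-.177,.013])[0]
print((proj("top",[[.5004,-.1262,.013],[.5256,-.2271,.017]])-p0)*400/90+200)
E
```

```text
[[ 94.88463954 225.06716308]
 [304.43435835 173.81169114]]
```

View pics/g6.png

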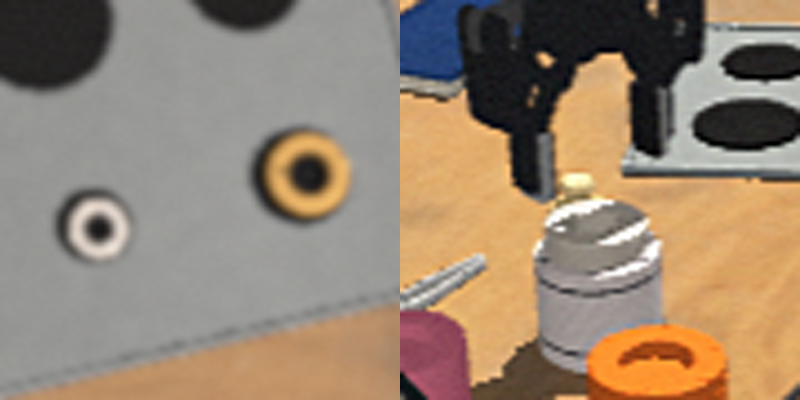

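The bush is flat and about 1–2 mm off centre on its seat (crop (308,173) against (304,174)). The ring is between the fingers at crop (597,235). Grip the ring.

>>> {"fn": "step_arm", "kwargs": {
  "moves": [
    {"rx": 0, "ry": 0, "rz": 0, "dx": 1, "dy": 0, "dz": 12, "gripper": 0.55},
    {"rx": 0, "ry": 0, "rz": 0, "dx": 0, "dy": 0, "dz": 12, "gripper": 0.55},
    {"rx": 0, "ry": 0, "rz": 0, "dx": 0, "dy": 0, "dz": 6, "gripper": 0.55},
    {"rx": 0, "ry": 0, "rz": 0, "dx": 0, "dy": 0, "dz": 0, "gripper": 0.55},
    {"rx": 0, "ry": 0, "rz": 0, "dx": 0, "dy": 0, "dz": 0, "gripper": 0.55},
    {"rx": 0, "ry": 0, "rz": 0, "dx": 0, "dy": 0, "dz": 0, "gripper": 0.4},
    {"rx": 0, "ry": 0, "rz": 0, "dx": 0, "dy": 0, "dz": 0, "gripper": 0.3},
    {"rx": 0, "ry": 0, "rz": 0, "dx": 0, "dy": 0, "dz": 0, "gripper": 0.2},
    {"rx": 0, "ry": 0, "rz": 0, "dx": 0, "dy": 0, "dz": 0, "gripper": 0},
    {"rx": 0, "ry": 0, "rz": 0, "dx": 0, "dy": 0, "dz": 0, "gripper": -1},
    {"rx": 0, "ry": 0, "rz": 0, "dx": 0, "dy": 0, "dz": 0, "gripper": -1},
    {"rx": 0, "ry": 0, "rz": 0, "dx": 0, "dy": 0, "dz": 0, "gripper": -1}
  ],
  "grip_force": 60
}}

```text
clock: 22.8
tcp_pos: [0.5783, 0.171, 0.0779]
orientation: [0.694, 3.063, 0.002]
contact_force: [-1.5, 2.1, 6.9]
grip_width: 0.0486
gripper_force: 61.3
```

>>> {"fn": "step_arm", "kwargs": {
  "moves": [
    {"rx": 0, "ry": 0, "rz": 0, "dx": 0, "dy": 0, "dz": -4, "gripper": -1},
    {"rx": 0, "ry": 0, "rz": 0, "dx": 0, "dy": 0, "dz": -10, "gripper": -1},
    {"rx": 0, "ry": 0, "rz": 0, "dx": 0, "dy": 0, "dz": -26, "gripper": -1},
    {"rx": 0, "ry": 0, "rz": 0, "dx": 0, "dy": 0, "dz": -15, "gripper": -1},
    {"rx": 0, "ry": 0, "rz": 0, "dx": 0, "dy": 0, "dz": 0, "gripper": -1},
    {"rx": 0, "ry": 0, "rz": 0, "dx": 0, "dy": 0, "dz": 0, "gripper": -1}
  ]
}}

```text
clock: 23.55
tcp_pos: [0.5771, 0.1702, 0.1312]
orientation: [-0.694, -3.063, 0.001]
contact_force: [-0.4, 0.1, -2.3]
grip_width: 0.0488
gripper_force: 62.4
```

```bash
python3 -c "
from h import *
crop('side',[.578,.17,.09],'g7')"
```

```text
[242.03966174 184.39653409]
```

View pics/g7.png

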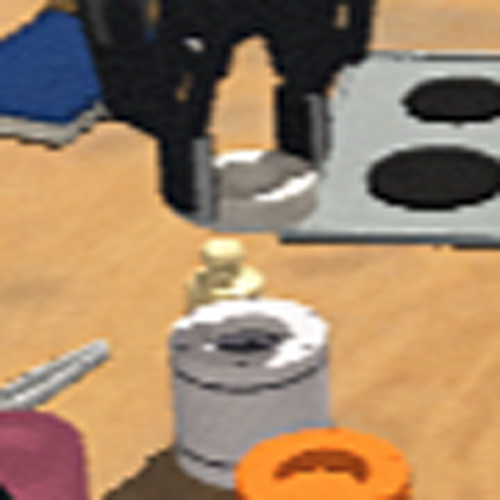

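The ring is held level at crop (265,190), and the housing stays put at (250,390). Carry it to the 60 mm seat.

>>> {"fn": "step_arm", "kwargs": {
  "moves": [
    {"rx": 0, "ry": 0, "rz": 0, "dx": -9.3, "dy": -14.2, "dz": 0, "gripper": -1},
    {"rx": 0, "ry": 0, "rz": 0, "dx": -18.6, "dy": -28.5, "dz": 0, "gripper": -1},
    {"rx": 0, "ry": 0, "rz": 0, "dx": -18.6, "dy": -28.5, "dz": 0, "gripper": -1},
    {"rx": 0, "ry": 0, "rz": 0, "dx": -18.6, "dy": -28.5, "dz": 0, "gripper": -1},
    {"rx": 0, "ry": 0, "rz": 0, "dx": -18.6, "dy": -28.5, "dz": 0, "gripper": -1},
    {"rx": 0, "ry": 0, "rz": 0, "dx": -18.6, "dy": -28.5, "dz": 0, "gripper": -1},
    {"rx": 0, "ry": 0, "rz": 0, "dx": -18.6, "dy": -28.5, "dz": 0, "gripper": -1},
    {"rx": 0, "ry": 0, "rz": 0, "dx": -18.6, "dy": -28.5, "dz": 0, "gripper": -1},
    {"rx": 0, "ry": 0, "rz": 0, "dx": -18.6, "dy": -28.5, "dz": 0, "gripper": -1},
    {"rx": 0, "ry": 0, "rz": 0, "dx": -18.6, "dy": -28.5, "dz": 0, "gripper": -1},
    {"rx": 0, "ry": 0, "rz": 0, "dx": -18.6, "dy": -28.5, "dz": 0, "gripper": -1},
    {"rx": 0, "ry": 0, "rz": 0, "dx": -9.3, "dy": -14.2, "dz": 0, "gripper": -1},
    {"rx": 0, "ry": 0, "rz": 0, "dx": 0, "dy": 0, "dz": 30, "gripper": -1},
    {"rx": 0, "ry": 0, "rz": 0, "dx": 0, "dy": 0, "dz": 30, "gripper": -1},
    {"rx": 0, "ry": 0, "rz": 0, "dx": 0, "dy": 0, "dz": 20, "gripper": -1},
    {"rx": 0, "ry": 0, "rz": 0, "dx": 0, "dy": 0, "dz": 8, "gripper": -1},
    {"rx": 0, "ry": 0, "rz": 0, "dx": 0, "dy": 0, "dz": 0, "gripper": -1},
    {"rx": 0, "ry": 0, "rz": 0, "dx": 0, "dy": 0, "dz": 0, "gripper": -1},
    {"rx": 0, "ry": 0, "rz": 0, "dx": 0, "dy": 0, "dz": 0, "gripper": -1}
  ]
}}

```text
clock: 25.98
tcp_pos: [0.6278, -0.2008, 0.0448]
orientation: [0.694, 3.062, 0.0]
contact_force: [-0.8, 0.2, -2.4]
grip_width: 0.0485
gripper_force: 62.4
```

>>> {"fn": "step_arm", "kwargs": {
  "moves": [
    {"rx": 0, "ry": 0, "rz": 0, "dx": 0.5, "dy": 0, "dz": 7, "gripper": -1},
    {"rx": 0, "ry": 0, "rz": 0, "dx": 0, "dy": 0, "dz": 5, "gripper": -1},
    {"rx": 0, "ry": 0, "rz": 0, "dx": 0, "dy": 0, "dz": 2, "gripper": -1},
    {"rx": 0, "ry": 0, "rz": 0, "dx": 0, "dy": 0, "dz": 0.6, "gripper": -1},
    {"rx": 0, "ry": 0, "rz": 0, "dx": 0, "dy": 0, "dz": 0, "gripper": -1},
    {"rx": 0, "ry": 0, "rz": 0, "dx": 0, "dy": 0, "dz": 0, "gripper": -1}
  ]
}}

```text
clock: 26.72
tcp_pos: [0.6262, -0.2002, 0.0299]
orientation: [-0.694, -3.063, -0.001]
contact_force: [-4.2, 1.8, 7.8]
grip_width: 0.0485
gripper_force: 63.4
```

>>> {"fn": "step_arm", "kwargs": {
  "moves": [
    {"rx": 0, "ry": 0, "rz": 0, "dx": 0, "dy": 0, "dz": 0, "gripper": 0.3},
    {"rx": 0, "ry": 0, "rz": 0, "dx": 0, "dy": 0, "dz": 0, "gripper": 0.45},
    {"rx": 0, "ry": 0, "rz": 0, "dx": 0, "dy": 0, "dz": 0, "gripper": 0.55},
    {"rx": 0, "ry": 0, "rz": 0, "dx": 0, "dy": 0, "dz": -4, "gripper": 0.6},
    {"rx": 0, "ry": 0, "rz": 0, "dx": 0, "dy": 0, "dz": -26, "gripper": 0.6},
    {"rx": 0, "ry": 0, "rz": 0, "dx": 0, "dy": 0, "dz": -50, "gripper": 1},
    {"rx": 0, "ry": 0, "rz": 0, "dx": 0, "dy": 0, "dz": -50, "gripper": 1},
    {"rx": 0, "ry": 0, "rz": 0, "dx": 22.6, "dy": 34.8, "dz": 0, "gripper": 1},
    {"rx": 0, "ry": 0, "rz": 0, "dx": 22.6, "dy": 34.8, "dz": 0, "gripper": 1},
    {"rx": 0, "ry": 0, "rz": 0, "dx": 22.6, "dy": 34.8, "dz": 0, "gripper": 1},
    {"rx": 0, "ry": 0, "rz": 0, "dx": 22.6, "dy": 34.8, "dz": 0, "gripper": 1},
    {"rx": 0, "ry": 0, "rz": 0, "dx": 22.6, "dy": 34.8, "dz": 0, "gripper": 1},
    {"rx": 0, "ry": 0, "rz": 0, "dx": 22.6, "dy": 34.8, "dz": 0, "gripper": 1},
    {"rx": 0, "ry": 0, "rz": 0, "dx": 22.6, "dy": 34.8, "dz": 0, "gripper": 1},
    {"rx": 0, "ry": 0, "rz": 0, "dx": 22.6, "dy": 34.8, "dz": 0, "gripper": 1},
    {"rx": 0, "ry": 0, "rz": 0, "dx": 22.6, "dy": 34.8, "dz": 0, "gripper": 1},
    {"rx": 0, "ry": 0, "rz": 0, "dx": 0, "dy": 0, "dz": 30, "gripper": 1},
    {"rx": 0, "ry": 0, "rz": 0, "dx": 0, "dy": 0, "dz": 20, "gripper": 1},
    {"rx": 0, "ry": 0, "rz": 0, "dx": 0, "dy": 0, "dz": 0, "gripper": 1},
    {"rx": 0, "ry": 0, "rz": 0, "dx": 0, "dy": 0, "dz": 0, "gripper": 1}
  ]
}}

```text
clock: 29.22
tcp_pos: [0.5789, 0.1698, 0.1101]
orientation: [0.695, 3.063, 0.001]
contact_force: [-0.3, -0.5, 0.9]
grip_width: 0.085
gripper_force: 0.0
```

```bash
python3 - <<'E'
from h import *
a=r.grab_frame("top");b=r.grab_frame("side")
f=lambda im,p:cv2.resize(cv2.getRectSubPix(im,(100,100),tuple(map(float,p))),(400,400),interpolation=cv2.INTER_CUBIC)
p0=proj("top",[.575,-.177,.013])[0]
cv2.imwrite("pics/g8.png",np.hstack([f(a,p0),f(b,proj("side",[.578,.17,.07])[0])]))
print((proj("top",[[.6265,-.202,.021]])-p0)*4+200)
E
```

```text
[[246.02536679 104.51259005]]
```

View pics/g8.png

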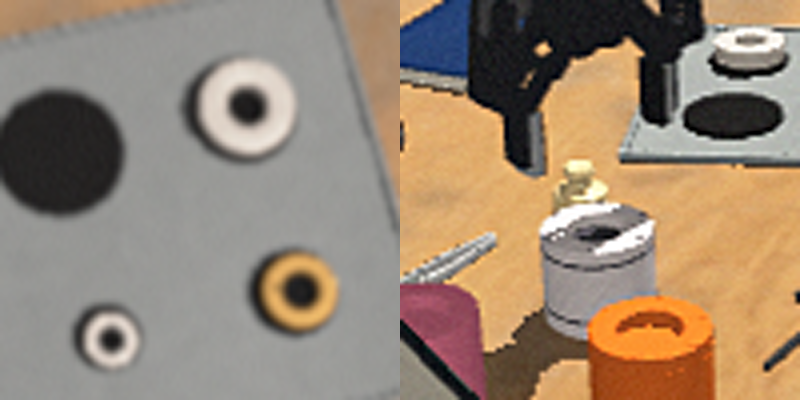

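All three low parts are on their seats (the ring at crop (247,106) against a predicted (246,105)). The housing at (597,265) stands between the open fingers. Down and grip it.

>>> {"fn": "step_arm", "kwargs": {
  "moves": [
    {"rx": 0, "ry": 0, "rz": 0, "dx": 1, "dy": 0, "dz": 20, "gripper": 1},
    {"rx": 0, "ry": 0, "rz": 0, "dx": 0, "dy": 0, "dz": 20, "gripper": 1},
    {"rx": 0, "ry": 0, "rz": 0, "dx": 0, "dy": 0, "dz": 15, "gripper": 1},
    {"rx": 0, "ry": 0, "rz": 0, "dx": 0, "dy": 0, "dz": 12, "gripper": 1},
    {"rx": 0, "ry": 0, "rz": 0, "dx": 0, "dy": 0, "dz": 7, "gripper": 1},
    {"rx": 0, "ry": 0, "rz": 0, "dx": 0, "dy": 0, "dz": 0, "gripper": 1},
    {"rx": 0, "ry": 0, "rz": 0, "dx": 0, "dy": 0, "dz": 0, "gripper": 1},
    {"rx": 0, "ry": 0, "rz": 0, "dx": 0, "dy": 0, "dz": 0, "gripper": 0.8},
    {"rx": 0, "ry": 0, "rz": 0, "dx": 0, "dy": 0, "dz": 0, "gripper": 0.65},
    {"rx": 0, "ry": 0, "rz": 0, "dx": 0, "dy": 0, "dz": 0, "gripper": 0.55},
    {"rx": 0, "ry": 0, "rz": 0, "dx": 0, "dy": 0, "dz": 0, "gripper": 0.45},
    {"rx": 0, "ry": 0, "rz": 0, "dx": 0, "dy": 0, "dz": 0, "gripper": 0},
    {"rx": 0, "ry": 0, "rz": 0, "dx": 0, "dy": 0, "dz": 0, "gripper": -1},
    {"rx": 0, "ry": 0, "rz": 0, "dx": 0, "dy": 0, "dz": 0, "gripper": -1},
    {"rx": 0, "ry": 0, "rz": 0, "dx": 0, "dy": 0, "dz": 0, "gripper": -1}
  ],
  "grip_force": 80
}}

```text
clock: 31.2
tcp_pos: [0.5781, 0.1712, 0.0362]
orientation: [0.694, 3.063, 0.003]
contact_force: [-0.1, 3.0, 7.6]
grip_width: 0.0617
gripper_force: 86.4
```

>>> {"fn": "step_arm", "kwargs": {
  "moves": [
    {"rx": 0, "ry": 0, "rz": 0, "dx": 0, "dy": 0, "dz": -4, "gripper": -1},
    {"rx": 0, "ry": 0, "rz": 0, "dx": 0, "dy": 0, "dz": -10, "gripper": -1},
    {"rx": 0, "ry": 0, "rz": 0, "dx": 0, "dy": 0, "dz": -26, "gripper": -1},
    {"rx": 0, "ry": 0, "rz": 0, "dx": 0, "dy": 0, "dz": -30, "gripper": -1},
    {"rx": 0, "ry": 0, "rz": 0, "dx": 0, "dy": 0, "dz": 0, "gripper": -1},
    {"rx": 0, "ry": 0, "rz": 0, "dx": 0, "dy": 0, "dz": 0, "gripper": -1}
  ]
}}

```text
clock: 31.95
tcp_pos: [0.5765, 0.1699, 0.1043]
orientation: [-0.694, -3.062, 0.002]
contact_force: [0.0, 0.4, -4.1]
grip_width: 0.0614
gripper_force: 87.7
```

```bash
python3 -c "
from h import *
crop('side',[.578,.17,.09],'g9',110)"
```

```text
[232.03966174 174.39653409]
```

View pics/g9.png

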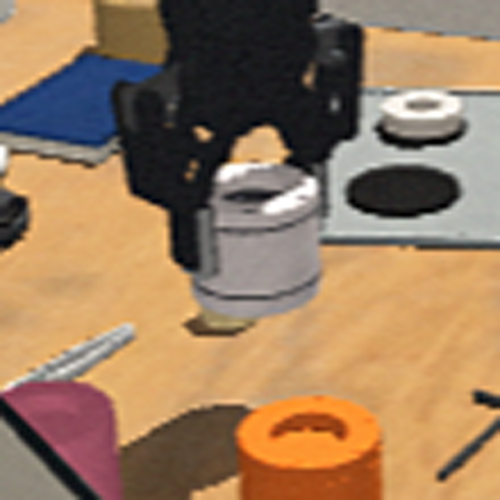

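The housing is held upright at crop (262,240). Raise it and carry it to the 72 mm seat.

>>> {"fn": "step_arm", "kwargs": {
  "moves": [
    {"rx": 0, "ry": 0, "rz": 0, "dx": 0, "dy": 0, "dz": -20, "gripper": -1},
    {"rx": 0, "ry": 0, "rz": 0, "dx": 0, "dy": 0, "dz": -20, "gripper": -1},
    {"rx": 0, "ry": 0, "rz": 0, "dx": -7, "dy": -11.7, "dz": 0, "gripper": -1},
    {"rx": 0, "ry": 0, "rz": 0, "dx": -13.9, "dy": -23.3, "dz": 0, "gripper": -1},
    {"rx": 0, "ry": 0, "rz": 0, "dx": -13.9, "dy": -23.3, "dz": 0, "gripper": -1},
    {"rx": 0, "ry": 0, "rz": 0, "dx": -13.9, "dy": -23.3, "dz": 0, "gripper": -1},
    {"rx": 0, "ry": 0, "rz": 0, "dx": -13.9, "dy": -23.3, "dz": 0, "gripper": -1},
    {"rx": 0, "ry": 0, "rz": 0, "dx": -13.9, "dy": -23.3, "dz": 0, "gripper": -1},
    {"rx": 0, "ry": 0, "rz": 0, "dx": -13.9, "dy": -23.3, "dz": 0, "gripper": -1},
    {"rx": 0, "ry": 0, "rz": 0, "dx": -13.9, "dy": -23.3, "dz": 0, "gripper": -1},
    {"rx": 0, "ry": 0, "rz": 0, "dx": -13.9, "dy": -23.3, "dz": 0, "gripper": -1},
    {"rx": 0, "ry": 0, "rz": 0, "dx": -13.9, "dy": -23.3, "dz": 0, "gripper": -1},
    {"rx": 0, "ry": 0, "rz": 0, "dx": -7, "dy": -11.7, "dz": 0, "gripper": -1},
    {"rx": 0, "ry": 0, "rz": 0, "dx": 0, "dy": 0, "dz": 20, "gripper": -1},
    {"rx": 0, "ry": 0, "rz": 0, "dx": 0, "dy": 0, "dz": 30, "gripper": -1},
    {"rx": 0, "ry": 0, "rz": 0, "dx": 0, "dy": 0, "dz": 25, "gripper": -1},
    {"rx": 0, "ry": 0, "rz": 0, "dx": 0, "dy": 0, "dz": 10, "gripper": -1},
    {"rx": 0, "ry": 0, "rz": 0, "dx": 0, "dy": 0, "dz": 0, "gripper": -1},
    {"rx": 0, "ry": 0, "rz": 0, "dx": 0, "dy": 0, "dz": 0, "gripper": -1},
    {"rx": 0, "ry": 0, "rz": 0, "dx": 0, "dy": 0, "dz": 0, "gripper": -1}
  ]
}}

```text
clock: 34.5
tcp_pos: [0.6031, -0.1001, 0.0612]
orientation: [0.694, 3.062, 0.001]
contact_force: [-0.2, 0.0, -3.0]
grip_width: 0.0614
gripper_force: 87.8
```

Down 18 mm.

>>> {"fn": "step_arm", "kwargs": {
  "moves": [
    {"rx": 0, "ry": 0, "rz": 0, "dx": 1, "dy": 0, "dz": 8, "gripper": -1},
    {"rx": 0, "ry": 0, "rz": 0, "dx": 0, "dy": 0, "dz": 6, "gripper": -1},
    {"rx": 0, "ry": 0, "rz": 0, "dx": 0, "dy": 0, "dz": 3, "gripper": -1},
    {"rx": 0, "ry": 0, "rz": 0, "dx": 0, "dy": 0, "dz": 1, "gripper": -1},
    {"rx": 0, "ry": 0, "rz": 0, "dx": 0, "dy": 0, "dz": 0, "gripper": -1},
    {"rx": 0, "ry": 0, "rz": 0, "dx": 0, "dy": 0, "dz": 0, "gripper": -1}
  ]
}}

```text
clock: 35.25
tcp_pos: [0.6009, -0.0994, 0.0432]
orientation: [-0.694, -3.063, -0.001]
contact_force: [-5.8, 0.6, 10.6]
grip_width: 0.0616
gripper_force: 89.5
```

Contact. Release slowly, lift straight up and retreat.

>>> {"fn": "step_arm", "kwargs": {
  "moves": [
    {"rx": 0, "ry": 0, "rz": 0, "dx": 0, "dy": 0, "dz": 0, "gripper": 0.55},
    {"rx": 0, "ry": 0, "rz": 0, "dx": 0, "dy": 0, "dz": 0, "gripper": 0.75},
    {"rx": 0, "ry": 0, "rz": 0, "dx": 0, "dy": 0, "dz": 0, "gripper": 1},
    {"rx": 0, "ry": 0, "rz": 0, "dx": 0, "dy": 0, "dz": 0, "gripper": 1},
    {"rx": 0, "ry": 0, "rz": 0, "dx": 0, "dy": 0, "dz": 0, "gripper": 1},
    {"rx": 0, "ry": 0, "rz": 0, "dx": 0, "dy": 0, "dz": -10, "gripper": 1},
    {"rx": 0, "ry": 0, "rz": 0, "dx": 0, "dy": 0, "dz": -25, "gripper": 1},
    {"rx": 0, "ry": 0, "rz": 0, "dx": 0, "dy": 0, "dz": -40, "gripper": 1},
    {"rx": 0, "ry": 0, "rz": 0, "dx": 0, "dy": 0, "dz": -50, "gripper": 1},
    {"rx": 0, "ry": 0, "rz": 0, "dx": 15, "dy": 35, "dz": 0, "gripper": 1},
    {"rx": 0, "ry": 0, "rz": 0, "dx": 15, "dy": 35, "dz": 0, "gripper": 1},
    {"rx": 0, "ry": 0, "rz": 0, "dx": 15, "dy": 35, "dz": 0, "gripper": 1},
    {"rx": 0, "ry": 0, "rz": 0, "dx": 15, "dy": 35, "dz": 0, "gripper": 1},
    {"rx": 0, "ry": 0, "rz": 0, "dx": 15, "dy": 35, "dz": 0, "gripper": 1},
    {"rx": 0, "ry": 0, "rz": 0, "dx": 15, "dy": 35, "dz": 0, "gripper": 1},
    {"rx": 0, "ry": 0, "rz": 0, "dx": 15, "dy": 35, "dz": 0, "gripper": 1},
    {"rx": 0, "ry": 0, "rz": 0, "dx": 0, "dy": 0, "dz": 0, "gripper": 1},
    {"rx": 0, "ry": 0, "rz": 0, "dx": 0, "dy": 0, "dz": 0, "gripper": 1},
    {"rx": 0, "ry": 0, "rz": 0, "dx": 0, "dy": 0, "dz": 0, "gripper": 1}
  ]
}}

```text
clock: 37.62
tcp_pos: [0.6125, 0.165, 0.1675]
orientation: [0.698, 3.063, -0.001]
contact_force: [-0.1, -0.7, 0.5]
grip_width: 0.0857
gripper_force: 0.0
```

```bash
python3 - <<'E'
from h import *
a=r.grab_frame("top");b=r.grab_frame("side")
f=lambda im,p:cv2.resize(cv2.getRectSubPix(im,(100,100),tuple(map(float,p))),(400,400),interpolation=cv2.INTER_CUBIC)
p0=proj("top",[.565,-.16,.013])[0];c=f(a,p0)
t=np.linspace(0,6.3,60)
q=proj("top",np.c_[.6013+.032*np.cos(t),-.1011+.032*np.sin(t),0*t+.062])
cv2.polylines(c,[((q-p0)*4+200).astype(int)],True,(0,0,255),1)
cv2.imwrite("pics/g10.png",np.hstack([c,f(b,proj("side",[.57,-.16,.04])[0])]))
E
```

```text
(no output)
```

View pics/g10.png

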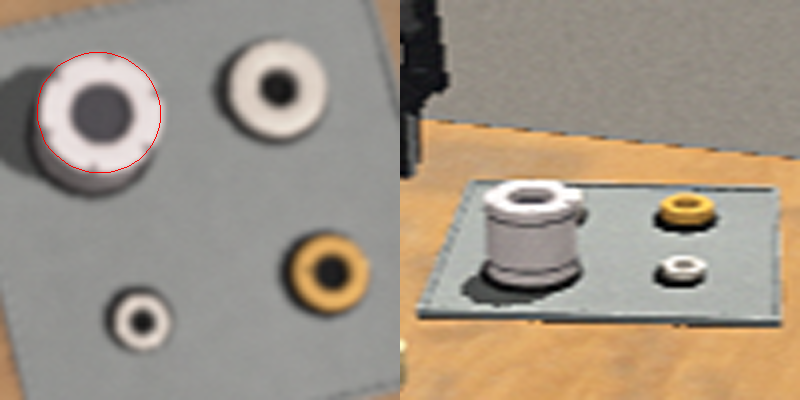

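All four parts stand upright and centred on their seats. The housing's top rim matches the predicted circle at crop (99,112), and the gripper is clear.

```bash
python3 -c "
from bench import r
print(r.hand_in())"
```

```text
the job is handed in; nothing more can be done
None
```

The spacer, bush, setting ring and housing each stand upright and centred on their own seat, to within about 2 mm by the camera, and are released with the gripper clear; I handed the job in at about 38 s, and no verdict was returned.

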